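Switch the filter manifold over to the tall pot

ROBOT

A 6-joint arm with a two-finger parallel gripper is mounted at the origin on a cart in front of the work surface, level with it; the furniture and walls round the work are solid. World frame = base frame: x ahead of the robot, y to its left, z up, the work surface at z = 0. Lengths are in m, angles in rad, forces in N, time in s.
With the tool pointing down it reaches from about 0.325 to 0.775 m from the base axis. Payload 5.5 kg.
Tool frame: the origin (TCP) lies midway between the tips of the shut fingers; the grasp point (between the pads) lies 19 mm behind it (grasp_offset is the distance from the TCP to the grasp point, in m); z points along the fingers, y is the line along which they close (so a half turn about z gives the same grasp; the last joint's range is limited). The gripper opens to 85 mm and grips with 20 to 120 N. Pads are 22 mm wide; open, the fingers measure 114 mm over their backs; the gripper's body (76 mm by 85 mm) begins 54 mm behind the grasp point. The pads swing forward as they close: fully open they stand 13 mm farther back than shut.
Start: joints at [-1.236, 0.091, 1.231, -0, 1.82, -0.057], TCP at [0.229, -0.555, 0.231] pointing down, gripper open.
Joint ranges: [-2.87, 2.87], [-0.86, 2.18], [0.17, 2.46], [-1.51, 4.65], [0.06, 2.69], [-2.65, 2.65]. Speed limits (rad/s): [2.57, 2.57, 3.01, 3.14, 3.14, 3.14].

INTERFACE

Orientations are given as a unit quaternion [x, y, z, w].
In Python, from plant import state, capture, sign_off, grasp_offset gives the robot as it stands. The module is installed in compiled form; this text tells all that it offers.
- The arm moves only by the tool send_rows, never from a script. Its argument "increments" is a list that holds one entry, the list of rows, each a list of 7 numbers: the shift along the tool's x, y, z as a fraction of full scale, then the turn, a rotation vector about the tool's x, y, z as a fraction of full scale, then the gripper command: -1 is fully open, 1 is shut, values between are in proportion. In form: [[[x, y, z, rx, ry, rz, hand], ...]]. A call has 1 to 20 rows; each row shifts and turns the commanded pose from where the row before left it, along the tool's axes as they then stand; what a row does not reach is not made up. Full scale, the value 1, is 0.2 m for a shift and 0.12 rad for a turn. A row lasts 1/8 s, in which the tool goes at most 62.5 mm and 10.7 degrees, less where a joint would pass 70% of its speed; a pose out of reach is approached as far as the arm can. A call with a number of a shift or a turn outside -1 to 1 is refused whole. A call with a gripper value outside its range is refused whole. The fingers move at their own pace and stop on an object; the grip force is fixed at half the most. Time passes only in rows, so rows that do not move let the fingers close. It gives the time, the measured TCP pose, the force, the opening and the grip force at its end, in the units of the state.
- state(): the state, without advancing time (a new reading comes with each control period).
- capture(name): name is "side" or "top" or "wrist"; returns a dict with "pixels" (400x640x3 uint8, red, green, blue), "depth" (400x640 float32, m along the optical axis (not along the pixel's ray), 0 where there is no reading), "fov_y" (degrees; the focal length in pixels is half the picture's height over the tangent of half this angle, whatever the lens; pixels are square), "cx", "cy" (the principal point, pixels), "extrinsics" (4x4, takes a point from camera to world coordinates); the wrist camera has in their place "hand_eye" (4x4, takes a point from camera to tool coordinates, whose origin is the TCP and whose axes are the flange's). Camera axes: x right, y down, z forward; pixel columns grow to the right and rows downward; lengths in m; the calibration is good to about 2 mm. A picture is of the moment at which its call begins: read the wrist's pose just before it.
- sign_off(): hands the job in; it is judged then, once.
The state is a dict: "time_s": time; "q": joint angles; "qd": joint speeds; "effort": joint torques, N m; "tcp_pos": TCP position; "tcp_rot": TCP orientation; "wrist_force": force on the tool from outside, world axes, zero at the start; "moment": the same for the moment, N m; "grip_width": finger opening in m; "finger_force": force on a finger pad.
Only numpy, scipy, OpenCV 4.12 (cv2) and the standard library are available. Lean on these libraries where they do the work, as an engineer would, in place of code of your own. Each camera call takes 0.05 s, during which the arm holds its last target. There are 200 camera calls.

TASK

Turn the selector on the filter manifold the shorter way round until its pointed nose points at the tall, narrow filter pot. Do not swing it round the long way, and let go of it once it points there.

Things in the scene. Friction and masses are not known exactly. Their poses are not given: they have to be found in the camera images.
- selector_grip (a point): Black selector on a fixed grey manifold: upright bar 52 mm long, 14 thick, top 110 mm above the bench, over a 54 mm steel disc (top at 72). A pointed nose reaches 66 mm from the axis on one side, the blunt end 26; a white line on top lies on the nose half. Point: on the vertical turning axis, 98 mm above the bench, the height to grip. +x along the nose, +y across the bar, +z up; turns with it.
- selector (a joint): Turn of the selector in rad, growing anticlockwise from above; 0 = nose at the low domed pot at the manifold's back. Endless both ways: values 2 pi apart are the same setting. Stiff (about 0.06 N m), stays where left. At the start the nose points roughly to the manifold's front, towards the robot, between the two nearer pots.
- tall_pot_top (a point): Tall, narrow filter pot, the target: a fixed aluminium cylinder 57 mm wide, its top 117 mm above the bench. It stands on the manifold's near side, left or right, 115 mm from the selector's axis. Point: top centre, on the pot's vertical axis.
- squat_pot_top (a point): Squat, wide filter pot, not the target: fixed, aluminium, 83 mm wide, its top 59 mm above the bench, in the other near place, 115 mm from the selector's axis. Point: its top centre. (A third pot, domed, 65 mm wide and 86 mm high, stands at the back.)

How it is judged:
At the end, for the whole second after the job is handed in: The selector's nose points at the tall pot: the pot's axis lies ahead of the nose and within 24 mm (12 degrees) of the nose's line, and the selector is still (x of tall_pot_top in the frame of selector_grip above 0.08 m and y of tall_pot_top in the frame of selector_grip between -0.024 and 0.024 m and velocity of joint selector between -0.05 and 0.05 rad/s); the robot touches nothing.
It fails at once if the selector is swung the long way round (its nose turns to the far side from the tall pot, more than about 120 degrees away from it) (x of tall_pot_top in the frame of selector_grip below -0.06 m).
It also fails if it takes over 32 s, if anything falls off the work surface, if the arm or the gripper's body presses on something with over 40 N, if the wrist force passes 120 N, or if a joint passes its speed limit or range.

## Working session

There is one attempt and no reset: what is moved stays moved. The work goes in short steps, Python scripts to look and compute and a tool call to move; the robot and the scene stay as the last step left them, time stands still between calls to the robot, and variables do not carry over. Pictures are saved under pics/ and viewed, at most 10 in all, crops included, and the job is handed in when it is done.

Besides the shell and the picture viewer there is one more tool, called after "Call:" by a JSON object that holds its "method" and its "body", one argument or row to a line. send_rows: Moves the arm, as the interface text tells. Its arguments: {"type":"object","properties":{"increments":{"type":"array"}},"required":["increments"]}

```bash
mkdir -p pics
cat > h.py <<'E'
import numpy as np, cv2
from plant import state, capture, sign_off, grasp_offset
from scipy.spatial.transform import Rotation as R
def cam(name):
    s=state(); c=capture(name)
    if name=="wrist":
        T=np.eye(4);T[:3,:3]=R.from_quat(s["tcp_rot"]).as_matrix();T[:3,3]=s["tcp_pos"];c["E"]=T@c["hand_eye"]
    else: c["E"]=np.array(c["extrinsics"])
    c["f"]=200/np.tan(np.radians(c["fov_y"])/2); return c
def cloud(c):
    d=c["depth"];v,u=np.mgrid[:400,:640]
    P=np.stack([(u-c["cx"])/c["f"]*d,(v-c["cy"])/c["f"]*d,d],-1)
    W=P@c["E"][:3,:3].T+c["E"][:3,3]; W[d==0]=np.nan; return W
def ray(c,u,v,z):
    d=c["E"][:3,:3]@np.array([(u-c["cx"])/c["f"],(v-c["cy"])/c["f"],1]);o=c["E"][:3,3]
    return o+d*(z-o[2])/d[2]
E
python3 - <<'E'
from h import *
print(state(),grasp_offset)
ims=[]
for n in("top","side"):
    c=cam(n); np.save(n+".npy",cloud(c)); print(n,c["E"].round(3).tolist(),c["f"],c["cx"],c["cy"])
    cv2.imwrite(f"pics/{n}0.png",c["pixels"][...,::-1])
E
```

```text
{'time_s': 0.0, 'q': array([-1.23571415e+00,  9.18659485e-02,  1.23189927e+00, -6.60304717e-06,
        1.81980942e+00, -5.67185790e-02]), 'qd': array([-8.93223829e-04,  1.37788402e-03,  3.07331651e-04, -7.49533757e-04,
       -3.51748186e-05, -1.36716682e-04]), 'effort': array([ 6.49975118e-05, -4.58735168e+01, -4.18025458e+01, -3.19945832e-05,
        1.17330204e-02, -3.74580665e-06]), 'tcp_pos': array([ 0.22900263, -0.55426554,  0.23013908]), 'tcp_rot': array([ 9.80872485e-01,  1.94648878e-01, -1.40652456e-04, -9.80963104e-04]), 'wrist_force': array([-0.30271608, -0.08472063, -0.97274257]), 'moment': array([ 0.03604275,  0.00445863, -0.03751733]), 'finger_force': 0.0, 'grip_width': 0.08562411144903631} 0.0187
top [[-0.058, -0.967, 0.247, 0.328], [-0.998, 0.056, -0.016, 0.001], [0.002, -0.247, -0.969, 0.943], [0.0, 0.0, 0.0, 1.0]] 443.6274545764331 319.01206844050495 191.1842089520668
side [[0.995, -0.043, 0.092, 0.444], [-0.1, -0.584, 0.806, -0.705], [0.019, -0.811, -0.585, 0.627], [0.0, 0.0, 0.0, 1.0]] 387.2131464757288 323.0285181404157 203.82374989741228
```

View pics/top0.png

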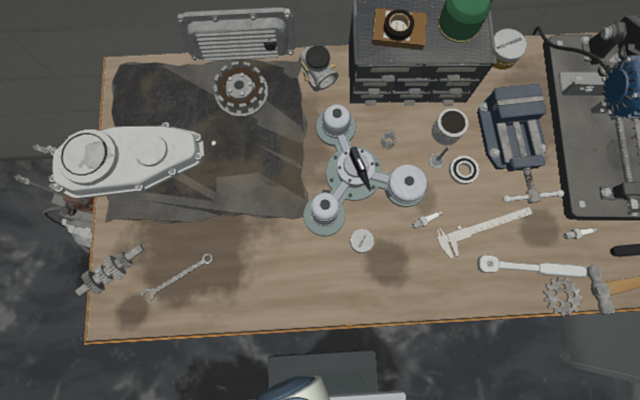

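View pics/side0.png

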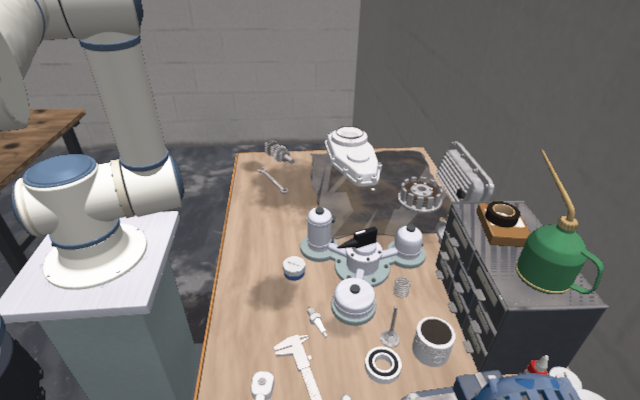

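The top view shows the manifold with its axis near (357,168). The tall pot is near (325,207), the squat pot near (408,184) and the domed pot near (335,120). The side view agrees: tall at (320,230), squat at (354,300), domed at (409,240). So the tall pot is on the left (+y). Next I'll measure the points.

Run:
```python
from h import *
t=cv2.imread("pics/top0.png");s=cv2.imread("pics/side0.png")
a=cv2.resize(t[90:240,290:440],(600,600),interpolation=cv2.INTER_CUBIC)
cv2.imwrite("pics/crop.png",a)
for n,im in(("top",t),("side",s)):
    W=np.load(n+".npy"); X,Y,Z=W[...,0],W[...,1],W[...,2]
    # object points in manifold area by height layers
    for nm,(u,v) in dict(top=dict(tall=(325,207),squat=(408,184),dome=(335,120)),side=dict(tall=(320,215),squat=(354,292),dome=(409,233)))[n].items():
        print(n,nm,np.round(np.nanmedian(W[v-3:v+4,u-3:u+4].reshape(-1,3),0),3))
    dark=(im.max(2)<60)
    roi=(X>0.4)&(X<0.7)&(Y>-.2)&(Y<.2)&(Z>.08)&(Z<.13)&dark
    nn,l,st,ce=cv2.connectedComponentsWithStats(roi.astype(np.uint8))
    for i in range(1,nn):
        if st[i,4]>15:
            p=W[l==i]; print(n,"dark",st[i],ce[i].round(1),np.median(p,0).round(3),p.min(0).round(3),p.max(0).round(3))
            e,ev=np.linalg.eigh(np.cov(p[:,:2].T)); print(ev[:,1], np.degrees(np.arctan2(ev[1,1],ev[0,1])))
    for zc in((.112,.125),(.052,.064),(.066,.076)):
        m=(X>0.35)&(X<0.7)&(Y>-.2)&(Y<.2)&(Z>zc[0])&(Z<zc[1])
        nn,l,st,ce=cv2.connectedComponentsWithStats(m.astype(np.uint8))
        for i in range(1,nn):
            if st[i,4]>60:
                p=W[l==i]; (cx,cy),r=cv2.minEnclosingCircle(p[:,:2].astype(np.float32)); print(n,zc,st[i,4],ce[i].round(0),"circ",round(cx,3),round(cy,3),round(r,3))
```

```text
top tall [ 0.506 -0.023  0.117]
top squat [ 0.558 -0.199  0.057]
top dome [ 0.7   -0.056  0.078]
top dark [350 148  20  42 196] [359.7 170. ] [ 0.578 -0.097  0.095] [ 0.544 -0.114  0.081] [ 0.624 -0.08   0.113]
[-0.91039115 -0.41374867] -155.55946116672723
top (0.112, 0.125) 111 [325. 204.] circ 0.514 -0.022 0.017
top (0.052, 0.064) 86 [336. 129.] circ 0.698 -0.06 0.027
top (0.052, 0.064) 170 [369. 163.] circ 0.606 -0.11 0.035
top (0.052, 0.064) 317 [346. 171.] circ 0.601 -0.09 0.039
top (0.052, 0.064) 256 [402. 182.] circ 0.564 -0.195 0.033
top (0.066, 0.076) 113 [337. 124.] circ 0.7 -0.062 0.022
top (0.066, 0.076) 172 [350. 167.] circ 0.599 -0.087 0.024
top (0.066, 0.076) 64 [365. 162.] circ 0.605 -0.109 0.019
side tall [ 0.515 -0.034  0.111]
side squat [ 0.565 -0.21   0.056]
side dome [ 0.709 -0.072  0.078]
side dark [338 227  39  21 340] [362.5 238. ] [ 0.6   -0.101  0.095] [ 0.545 -0.117  0.08 ] [ 0.629 -0.084  0.113]
[-0.95012895 -0.31185731] -161.8288037975086
side (0.052, 0.064) 98 [319. 236.] circ 0.515 -0.026 0.027
side (0.052, 0.064) 367 [365. 255.] circ 0.607 -0.094 0.041
side (0.052, 0.064) 224 [354. 284.] circ 0.568 -0.195 0.032
side (0.066, 0.076) 79 [319. 232.] circ 0.515 -0.028 0.026
side (0.066, 0.076) 64 [401. 234.] circ 0.697 -0.064 0.018
side (0.066, 0.076) 187 [366. 249.] circ 0.606 -0.097 0.025
```

View pics/crop.png

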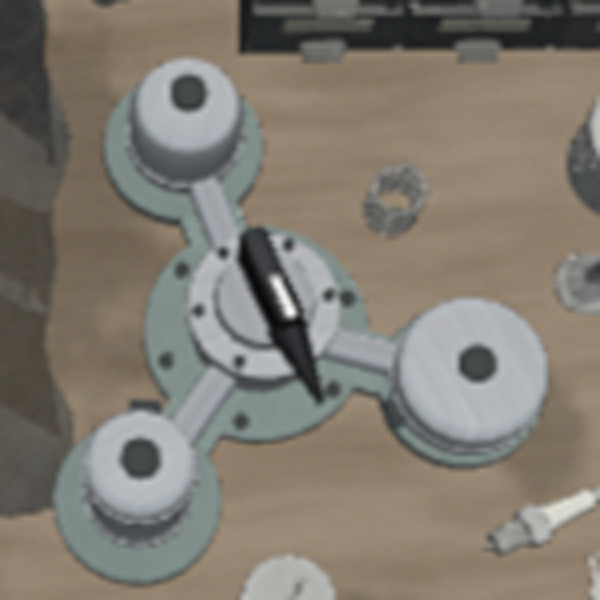

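The axis is near (0.606, -0.097) and the tall pot near (0.515, -0.026), which puts them 0.115 m apart, as the text says. The nose bearing is about 200° and the pot's about 142°, so the selector needs a clockwise turn of about 58°. I'll move above it and look from close by.

Call:
{"method": "send_rows", "body": {
  "increments": [
    [[0.163, -0.088, 0, 0, 0, 0, -0.3], [0.163, -0.088, 0, 0, 0, 0, -0.3], [0.163, -0.088, 0, 0, 0, 0, -0.3], [0.163, -0.088, 0, 0, 0, 0, -0.3], [0.163, -0.088, 0, 0, 0, 0, -0.3], [0.163, -0.088, 0, 0, 0, 0, -0.3], [0.163, -0.088, 0, 0, 0, 0, -0.3], [0.163, -0.088, 0, 0, 0, 0, -0.3], [0.163, -0.088, 0, 0, 0, 0, -0.3], [0.163, -0.088, 0, 0, 0, 0, -0.3], [0.163, -0.088, 0, 0, 0, 0, -0.3], [0.163, -0.088, 0, 0, 0, 0, -0.3], [0.163, -0.088, 0, 0, 0, 0, -0.3], [0.163, -0.088, 0, 0, 0, 0, -0.3], [0.163, -0.088, 0, 0, 0, 0, -0.3], [0.163, -0.088, 0, 0, 0, 0, -0.3], [0, 0, 0, 0, 0, 0, -0.3], [0, 0, 0, 0, 0, 0, -0.3]]
  ]
}}

```text
time_s: 2.35
tcp_pos: [0.6033, -0.0954, 0.2308]
tcp_rot: [0.981, 0.195, -0.001, 0.0]
wrist_force: [-0.7, -0.4, 0.1]
grip_width: 0.0555
finger_force: 0.0
```

```bash
cat > look.py <<'E'
from h import *
import sys
s=state();c=cam("wrist");W=cloud(c)
cv2.imwrite(f"pics/{sys.argv[1]}.png",c["pixels"][...,::-1])
np.save("w.npy",W); import pickle; pickle.dump(c,open("w.pkl","wb"))
x=R.from_quat(s["tcp_rot"]).as_matrix()
print(s["time_s"],s["tcp_pos"],x.round(3).tolist(),s["q"].round(2),s["grip_width"],s["wrist_force"].round(1))
E
python3 look.py w1
```

```text
2.35 [ 0.60330939 -0.09543034  0.23075323] [[0.924, 0.382, -0.001], [0.382, -0.924, -0.0], [-0.001, -0.0, -1.0]] [-0.21  0.12  1.2  -0.    1.82  0.97] 0.055517319784612953 [-0.7 -0.4  0.1]
```

View pics/w1.png

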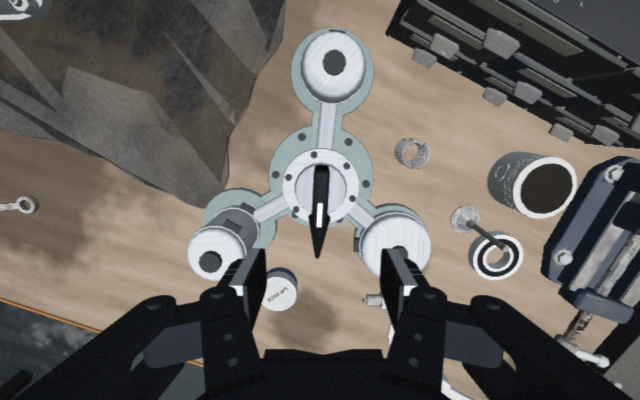

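The wrist view shows the bar nearly vertical in the picture, with the nose tip at (318,256) and the blunt end at (322,167). The tall pot's top is near (215,250) on the left and the squat pot is on the right. I'll turn these into world points.

```bash
cat > sel.py <<'E'
from h import *
import pickle
c=pickle.load(open("w.pkl","rb"));W=np.load("w.npy");im=c["pixels"];X,Y,Z=np.moveaxis(W,-1,0)
near=np.hypot(X-.606,Y+.097)<.08
dark=(im.max(2)<70)&near&(Z>.08)&(Z<.13)
n,l,st,ce=cv2.connectedComponentsWithStats(dark.astype(np.uint8));i=1+st[1:,4].argmax()
print("bar",st[i],"z top",np.percentile(Z[l==i],95).round(4))
top=near&(Z>.103)&(Z<.117)&(l==i)
p=W[top];e,ev=np.linalg.eigh(np.cov(p[:,:2].T));d=ev[:,1]*np.sign(-ev[0,1]);q=(p[:,:2]-p[:,:2].mean(0))
print("top pts",len(p),"mean",p.mean(0).round(4),"dir",np.degrees(np.arctan2(d[1],d[0]))%360,"ext",(q@d).min().round(3),(q@d).max().round(3),"thick",np.ptp(q@ev[:,0]).round(4))
disc=near&(Z>.067)&(Z<.077)&(im.min(2)>110)
(cx,cy),r=cv2.minEnclosingCircle(W[disc][:,:2].astype(np.float32));print("disc",disc.sum(),cx,cy,r,np.median(Z[disc]))
for nm,g,(a,b) in(("tall",(.515,-.026),(.112,.121)),("squat",(.566,-.197),(.054,.063))):
    m=(np.hypot(X-g[0],Y-g[1])<.06)&(Z>a)&(Z<b)&(im.min(2)>110)
    (cx,cy),r=cv2.minEnclosingCircle(W[m][:,:2].astype(np.float32));print(nm,m.sum(),cx,cy,r)
m=(np.hypot(X-.515,Y+.026)<.03);print("tall zmax",np.nanmax(Z[m]))
E
python3 sel.py
```

```text
bar [ 309  165   21   93 1072] z top 0.1111
top pts 678 mean [ 0.6064 -0.0907  0.1099] dir 198.79204201073168 ext -0.021 0.031 thick 0.014
disc 1248 0.6020343899726868 -0.09184757620096207 0.02579318918287754 0.07220021194740184
tall 30 0.5123382210731506 -0.024335557594895363 0.01310129277408123
squat 23 0.5658670663833618 -0.1983107477426529 0.02924053557217121
tall zmax 0.11907495130679951
```

Run:
```python
from h import *
import pickle
c=pickle.load(open("w.pkl","rb"));t=cam("top");a=np.array([.602,-.092])
for nm,z,w,u in(("tall",.117,(210,260),(325.2,204.7)),("squat",.059,(399,254),(409.5,180.7)),("dome",.086,(334,62),(337,113)),("tip",.098,(318,256),(370,190.7))):
    for cc,(x,y) in((c,w),(t,u)):
        p=ray(cc,x,y,z)[:2];d=p-a;print(nm,p.round(4),np.hypot(*d).round(4),np.degrees(np.arctan2(d[1],d[0])).round(1)%360)
```

```text
tall [ 0.5142 -0.0218] 0.1124 141.3
tall [ 0.5109 -0.0232] 0.1142 143.0
squat [ 0.5655 -0.2004] 0.1144 251.4
squat [ 0.5644 -0.2023] 0.1165 251.2
dome [ 0.7118 -0.06  ] 0.1144 16.2
dome [ 0.712  -0.0608] 0.1143 15.8
tip [ 0.5465 -0.113 ] 0.0593 200.7
tip [ 0.5381 -0.1135] 0.0674 198.6
```

The measurements agree: axis (0.602, -0.092), nose at 198.8°, tall pot at 142°. I'll align the gripper, descend and close it.

Call:
{"method": "send_rows", "body": {
  "increments": [
    [[0, -0.018, 0, 0, 0, 0.52, -0.3], [0, 0, 0.15, 0, 0, 0, -0.3], [0, 0, 0.15, 0, 0, 0, -0.3], [0, 0, 0.15, 0, 0, 0, -0.3], [0, 0, 0.15, 0, 0, 0, -0.3], [0, 0, 0.1, 0, 0, 0, -0.3], [0, 0, 0.05, 0, 0, 0, -0.3], [0, 0, 0, 0, 0, 0, -0.3], [0, 0, 0, 0, 0, 0, 1], [0, 0, 0, 0, 0, 0, 1], [0, 0, 0, 0, 0, 0, 1], [0, 0, 0, 0, 0, 0, 1], [0, 0, 0, 0, 0, 0, 1], [0, 0, 0, 0, 0, 0, 1]]
  ]
}}

```text
time_s: 4.2
tcp_pos: [0.6031, -0.0926, 0.0827]
tcp_rot: [0.987, 0.164, 0.001, 0.001]
wrist_force: [1.1, -4.1, 5.6]
grip_width: 0.0132
finger_force: 60.7
```

Call:
{"method": "send_rows", "body": {
  "increments": [
    [[0, 0, 0, 0, 0, 0.3, 1], [0, 0, 0, 0, 0, 0.5, 1], [0, 0, 0, 0, 0, 0.6, 1], [0, 0, 0, 0, 0, 0.6, 1], [0, 0, 0, 0, 0, 0.6, 1], [0, 0, 0, 0, 0, 0.6, 1]]
  ]
}}

```text
time_s: 4.95
tcp_pos: [0.6032, -0.0929, 0.0827]
tcp_rot: [1.0, -0.029, 0.001, 0.001]
wrist_force: [1.8, -4.7, 5.5]
grip_width: 0.0131
finger_force: 60.6
```

Call:
{"method": "send_rows", "body": {
  "increments": [
    [[0, 0, 0, 0, 0, 0.6, 1], [0, 0, 0, 0, 0, 0.6, 1], [0, 0, 0, 0, 0, 0.6, 1], [0, 0, 0, 0, 0, 0.6, 1], [0, 0, 0, 0, 0, 0.6, 1], [0, 0, 0, 0, 0, 0.6, 1], [0, 0, 0, 0, 0, 0.6, 1], [0, 0, 0, 0, 0, 0.5, 1], [0, 0, 0, 0, 0, 0.36, 1], [0, 0, 0, 0, 0, 0, 1], [0, 0, 0, 0, 0, 0, 1]]
  ]
}}

```text
time_s: 6.32
tcp_pos: [0.6031, -0.0932, 0.0828]
tcp_rot: [0.946, -0.325, 0.002, 0.001]
wrist_force: [0.8, -6.2, 4.9]
grip_width: 0.0128
finger_force: 60.6
```

The tool turned the full amount and its heading is now -38°, so the nose should be at 142°. I'll release, lift and check.

Call:
{"method": "send_rows", "body": {
  "increments": [
    [[0, 0, 0, 0, 0, 0, -0.3], [0, 0, 0, 0, 0, 0, -0.3], [0, 0, 0, 0, 0, 0, -0.3], [0, 0, 0, 0, 0, 0, -0.3], [0, 0, -0.05, 0, 0, 0, -0.3], [0, 0, -0.15, 0, 0, 0, -0.3], [0, 0, -0.15, 0, 0, 0, -0.3], [0, 0, -0.15, 0, 0, 0, -0.3], [0, 0, -0.15, 0, 0, 0, -0.3], [0, 0, -0.1, 0, 0, 0, -0.3], [0, 0, 0, 0, 0, 0, -0.3], [0, 0, 0, 0, 0, 0, -0.3]]
  ]
}}

```text
time_s: 7.82
tcp_pos: [0.6021, -0.0917, 0.2305]
tcp_rot: [0.946, -0.325, -0.001, 0.0]
wrist_force: [-0.1, 0.2, 0.2]
grip_width: 0.0557
finger_force: 0.0
```

```bash
python3 look.py w2; python3 sel.py
```

```text
7.825 [ 0.60207053 -0.09171853  0.23047177] [[0.789, -0.615, -0.001], [-0.615, -0.789, 0.0], [-0.001, 0.0, -1.0]] [-0.21  0.12  1.21  0.    1.82  2.03] 0.05568951748973866 [-0.1  0.2  0.2]
bar [ 314  165   20   93 1043] z top 0.111
top pts 654 mean [ 0.6057 -0.0953  0.1099] dir 141.22625550124917 ext -0.021 0.03 thick 0.0135
disc 1268 0.6027114987373352 -0.09229123592376709 0.026068944483995438 0.07209944512592475
tall 29 0.5110313296318054 -0.02450934611260891 0.012404809705913067
squat 64 0.563755214214325 -0.2020898312330246 0.030034810304641724
tall zmax 0.11876619486184242
```

View pics/w2.png

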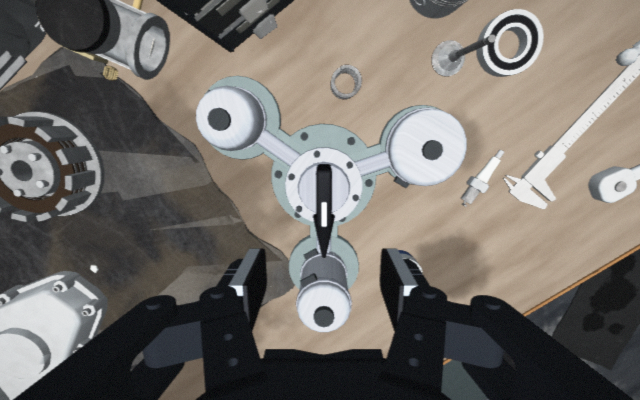

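The wrist picture shows the nose tip at (323,256) pointing straight at the tall pot, whose knob is at (323,316). The measured bearing is 141.2° against the pot's 142° or so. The gripper is clear of everything, so I'm handing in.

```bash
python3 -c "
from plant import sign_off
print(sign_off())"
```

```text
the job is handed in; nothing more can be done
None
```

I turned the selector about 57° clockwise, the shorter way; its nose now points at the tall, narrow pot to within about 1–2°, it has been let go, and the job is handed in (no verdict was returned).

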